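Free the second leaf of a switch cabinet

ROBOT

A 6-joint arm with a two-finger parallel gripper is mounted at the origin on the work surface. World frame = base frame: x ahead of the robot, y to its left, z up, the work surface at z = 0. Lengths are in m, angles in rad, forces in N, time in s.
With the tool pointing down it reaches from about 0.375 to 0.975 m from the base axis. Payload 3.8 kg.
Tool frame: the origin (TCP) lies at the very end of the fingers, on their centre line; the grasp point (between the pads) lies env.hold_point_z behind it (env.hold_point_z is the distance from the TCP to the grasp point, in m); z points along the fingers, y is the line along which they close (so a half turn about z gives the same grasp; the last joint's range is limited). The gripper opens to 85 mm and grips with 20 to 120 N. Pads are 22 mm wide; open, the fingers measure 114 mm over their backs; the gripper's body (76 mm by 85 mm) begins 54 mm behind the grasp point. The pads swing forward as they close: fully open they stand 13 mm farther back than shut.
Start: joints at [1.279, 0.264, 1.604, -0, 1.274, -0.037], TCP at [0.17, 0.653, 0.231] pointing down, gripper open.
Joint ranges: [-2.63, 2.63], [-0.94, 2.18], [0.31, 2.57], [-1.31, 4.45], [0, 2.66], [-2.55, 2.55]. Speed limits (rad/s): [2.57, 2.57, 3.14, 3.14, 3.14, 3.14].

INTERFACE

Orientations are given as a rotation vector (axis times angle).
In Python, from bench import env gives the robot as it stands.
- The arm moves only by the tool apply_moves, never from a script. Its argument "motion" is a list of rows, each a list of 6 numbers: the shift along the tool's x, y, z in mm, then the turn, a rotation vector about the tool's x, y, z in degrees. In form: [[tx, ty, tz, rx, ry, rz], ...]. A call has 1 to 12 rows; each row shifts and turns the commanded pose from where the row before left it, along the tool's axes as they then stand; what a row does not reach is not made up. A row lasts 1/10 s, in which the tool goes at most 50 mm and 8.59 degrees, less where a joint would pass 70% of its speed; a pose out of reach is approached as far as the arm can. A call is refused whole if a number of a shift passes 50 or a number of a turn 8.59, either way. A call with a gripper value outside its range is refused whole. "jaw" is the closure, from -1 (fully open) to 1 (shut), set as the call begins (left out, the last holds). The fingers move at their own pace and stop on an object; the grip force is fixed at half the most. Time passes only in rows, so rows that do not move let the fingers close. It gives the time, the measured TCP pose, the force, the opening and the grip force at its end, in the units of the state.
- env.get_state(): the state, without advancing time (a new reading comes with each control period).
- env.read_camera(name): name is "side" or "top"; returns the picture (420x560x3 uint8, red, green, blue); there is no depth.
- env.camera_info(name): a dict with "vertical_fov" (degrees; the focal length in pixels is half the picture's height over the tangent of half this angle, whatever the lens; pixels are square), "cx", "cy" (the principal point, pixels), "cam_to_world" (4x4, takes a point from camera to world coordinates). Camera axes: x right, y up, looking along -z (the intrinsics and any distortion apply to the point x, -y, -z); pixel columns grow to the right and rows downward; lengths in m; the calibration is good to about 2 mm. A picture is of the moment at which its call begins. camera_info takes no time and is no camera call.
- env.hand_in(): hands the job in; it is judged then, once.
Trained networks look in the newest picture that a camera, given by its name, has taken for a name from the list of things; names that differ only in an ending like _2 or _b are one class to them, and where a whole thing is asked for, a point or a joint stands for the part that bears it (a point fixed in the world has none). Each returns a list of dicts, best first, with "score" (0 to 1); they miss things now and then, are a little off and sometimes report something else, mostly with a low value. They report only what shows in the picture. A call takes as long as a camera call.
- env.find_in(camera, thing): "extent" ([centre column, centre row, width, height] in pixels, round what is visible of it).
- env.landmark_of(camera, thing): "pixel" ([row, column] in pixels: a listed point, or the origin of a listed thing).
The state is a dict: "t": time; "joint_positions": joint angles; "qvel": joint speeds; "tau": joint torques, N m; "tool_pos": TCP position; "ee_rot": TCP orientation; "contact_force": force on the tool from outside, world axes, zero at the start; "moment": the same for the moment, N m; "grip_width": opening from 0.0 (shut) to 1.0 (fully open); "grip_force": force on a finger pad.
Only numpy, scipy, OpenCV 4.12 (cv2) and the standard library are available. Lean on these libraries where they do the work, as an engineer would, in place of code of your own. Each camera call takes 0.05 s, during which the arm holds its last target. There are 200 camera calls.

TASK

The grey double-door switch cabinet on the bench is to be made ready for fitting. Swing its active door (the leaf whose hooded edge laps over the other) wide open by its pull bar, and only then lift the flush bolt, by the steel tab that this uncovers on the edge of the other leaf, all the way up and let it stay there. Leave the active door wide open and the other leaf shut.

Things in the scene. Friction and masses are not known exactly. Their poses are not given: they have to be found in the camera images.
- cabinet: Grey steel double-door cabinet, fixed, 320 wide x 150 deep x 205 mm high. Origin: centre of its underside, on the bench. Front: its -x; y along its width. Doors 20 mm thick, faces at x = -95 mm, tops at 205. Active leaf on the -y side, upright hinge axis at (-95, -160) mm; its hood (top at 258) covers the bolt tab. Passive leaf on +y, hinge (-95, +160), its like pull bar at (-140, +110).
- pull_bar (a point): Grip point on the active leaf's pull: an upright round steel bar, 12 mm thick, top at 247 mm, free to be pinched from above for its upper 50 mm. The point is on its axis, 232 mm above the bench, 45 mm before the leaf's face and 100 mm along the leaf from the hinge axis (109.7 mm radius); door shut: (-140, -60) mm in the cabinet's frame. The single-door breaker box has a like bar.
- active_leaf (a joint): Angle of the active leaf in rad: 0 shut, growing as it swings out to the front, anticlockwise from above about its hinge axis. May start ajar, up to 0.12. Stop at 1.5. Stays where it is left; about 1 N at the bar moves it. Wide open: 1.05 (60 degrees) or more.
- bolt_tab (a point): Centre of the upright steel tab on top of the flush bolt: 14 mm (along the cabinet's y) x 12 mm (x) x 40 mm high. Bolt down: centre 227 mm above the bench at (-97, +15) mm in the cabinet's frame. It stands above the doors, clear on all sides once the active leaf is open. Axes as the cabinet's while the passive leaf is shut. Pinch it across its 14 mm, from above.
- flush_bolt (a joint): Lift of the flush bolt in m: 0 fully down (its rod, in the sill, holds the passive leaf shut), 0.030 fully up at its stop (rod clear). Starts within 2 mm of down. Lifting takes about 5 N; it stays where it is left. Fully up: 0.022 or more.

How it is judged:
On the way, in this order (a step that is already met when the one before it is completed fails the run):
1. the active door is open by 60 degrees or more while the bolt is still down (value of joint active_leaf above 1.05 rad and value of joint flush_bolt below 0.008 m), for 0.2 s.
2. the flush bolt is lifted by 22 mm or more (value of joint flush_bolt above 0.022 m), for 0.2 s.
At the end, for the whole second after the job is handed in: The active leaf stands open by at least 60 degrees (1.05 rad), at rest; the flush bolt is up by at least 22 mm; the passive leaf is shut to within 28 mm at the bolt (about 11 degrees) (value of joint active_leaf above 1.05 rad and value of joint flush_bolt above 0.022 m and x of bolt_tab in the frame of cabinet above -0.125 m and velocity of joint active_leaf between -0.1 and 0.1 rad/s); the robot touches nothing.
It fails at once if the bolt is lifted by more than 10 mm while the active door is open by less than 45 degrees (value of joint flush_bolt above 0.01 m and value of joint active_leaf below 0.79 rad).
It also fails if it takes over 48 s, if anything falls off the work surface, if the arm or the gripper's body presses on something with over 40 N, if the wrist force passes 120 N, or if a joint passes its speed limit or range.

## Working session

There is one attempt and no reset: what is moved stays moved. The work goes in short steps, Python scripts to look and compute and a tool call to move; the robot and the scene stay as the last step left them, time stands still between calls to the robot, and variables do not carry over. Pictures are saved under pics/ and viewed, at most 10 in all, crops included, and the job is handed in when it is done.

Besides the shell and the picture viewer there is one more tool, called after ">>>" as name(argument=value, ...) on one line, values as JSON. apply_moves: Moves the arm, as the interface text tells. Its arguments: {"type":"object","properties":{"motion":{"type":"array"},"jaw":{"type":"number"}},"required":["motion"]}

```bash
mkdir -p pics; ls; cat > h.py <<'E'
import numpy as np, cv2
from bench import env
from scipy.spatial.transform import Rotation as R
def ray(cam,u,v):
    i=env.camera_info(cam); M=np.array(i["cam_to_world"]); f=210/np.tan(np.radians(i["vertical_fov"])/2)
    K=np.array([[f,0,i["cx"]],[0,f,i["cy"]],[0,0,1.]])
    d=np.array(i.get("distortion",np.zeros(5)),float) if not isinstance(i.get("distortion"),dict) else np.zeros(5)
    x,y=cv2.undistortPoints(np.array([[[u,v]]],float),K,d)[0,0]
    return M[:3,3],M[:3,:3]@np.array([x,-y,-1])
def atz(cam,u,v,z):
    o,r=ray(cam,u,v); return o+r*(z-o[2])/r[2]
def snap(cam,name): cv2.imwrite(f"pics/{name}.png",env.read_camera(cam)[:,:,::-1])
E
python3 - <<'E'
from h import *
np.set_printoptions(precision=4,suppress=True)
s=env.get_state(); print(s,env.hold_point_z)
for c in("side","top"):
    print(env.camera_info(c)); snap(c,c+"0")
    for t in("cabinet","pull_bar","bolt_tab"):
        print(c,t,env.landmark_of(c,t),env.find_in(c,t))
a=cv2.imread("pics/top0.png");
E
```

```text
pics
{'t': 0.0, 'joint_positions': array([ 1.2791,  0.2648,  1.6054,  0.    ,  1.2737, -0.0369]), 'qvel': array([ 0.0008, -0.0004, -0.0011, -0.0014,  0.    ,  0.0003]), 'tau': array([ -0.0017, -51.5119, -36.7311,  -0.0001,   0.0127,   0.    ]), 'tool_pos': array([0.1699, 0.6525, 0.2299]), 'ee_rot': array([-0.3991, -3.1158,  0.0035]), 'contact_force': array([ 0.7446,  0.283 , -0.3729]), 'moment': array([0.0262, 0.0106, 0.0412]), 'grip_force': 0.0, 'grip_width': 1.0000095826998041} 0.0187
{'vertical_fov': 55.50448456052569, 'cx': 284.3325860823839, 'cy': 214.3160543219548, 'cam_to_world': array([[-0.9882,  0.1256, -0.0873,  0.5729],
       [-0.1519, -0.738 ,  0.6575,  0.4563],
       [ 0.0182,  0.663 ,  0.7484,  0.7292],
       [ 0.    ,  0.    ,  0.    ,  1.    ]])}
side cabinet [{'pixel': [227.1, 306.3], 'score': 0.58}] [{'extent': [307.6, 206.8, 172.3, 158.3], 'score': 0.74}]
side pull_bar [{'pixel': [207.5, 336.5], 'score': 0.65}] [{'extent': [335.2, 214.3, 112.0, 103.4], 'score': 0.6}]
side bolt_tab [] [{'extent': [308.5, 206.2, 172.8, 158.9], 'score': 0.26}]
{'vertical_fov': 56.00403927898153, 'cx': 281.04051885794576, 'cy': 208.69558916443987, 'cam_to_world': array([[ 0.0275,  0.9947, -0.0988,  0.5702],
       [-0.9991,  0.0306,  0.0303, -0.0471],
       [ 0.0331,  0.0978,  0.9947,  0.8198],
       [ 0.    ,  0.    ,  0.    ,  1.    ]])}
top cabinet [] [{'extent': [312.7, 232.7, 151.4, 210.4], 'score': 0.6}]
top pull_bar [{'pixel': [259.5, 244.5], 'score': 0.57}] [{'extent': [267.4, 260.2, 51.1, 140.6], 'score': 0.76}]
top bolt_tab [] []
```

View pics/top0.png

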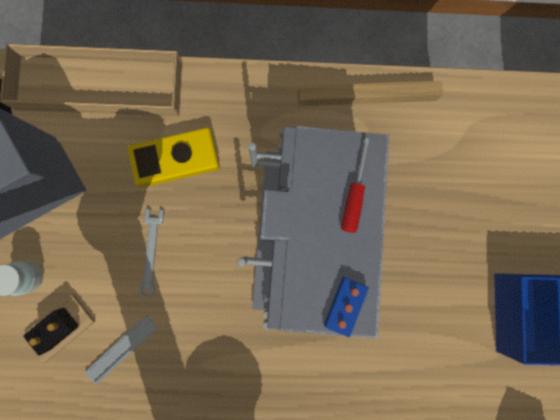

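View pics/side0.png

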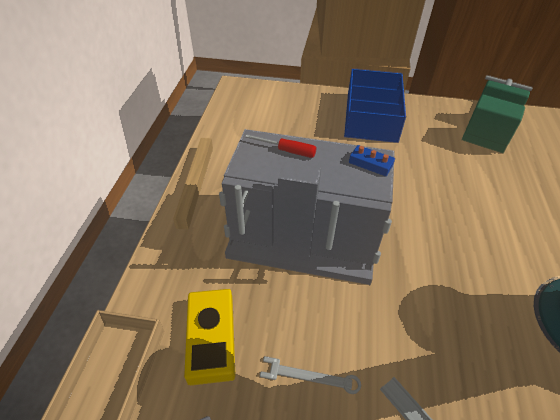

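```bash
python3 - <<'E'
from h import *
print(atz("top",244.5,259.5,.232),atz("side",336.5,207.5,.232), atz("side",306.3,227.1,0.))
E
```

```text
[ 0.55172681 -0.01320159  0.232     ] [ 0.5459773  -0.01066382  0.232     ] [ 0.60027333 -0.15301365  0.        ]
```

The top view looks down with world +x up and +y left, so the cabinet front faces world +y. The active bar top is at about (241,262), the passive bar top at (253,153), and the hood at (262–290,192–238). The side view agrees, with the active bar top at about (336,205), and the leaf may be slightly ajar. Next I'll work out the cabinet yaw.

```bash
python3 - <<'E'
from h import *
np.set_printoptions(precision=4,suppress=True)
for n,u,v,z in [("rearN",388,135,.205),("rearF",376.5,335,.205),("frN",284,127,.205),("frS",267,328,.205),("barA",241,262,.247),("barP",253,153,.247)]:
    print(n,atz("top",u,v,z))
for n,u,v,z in [("frN?",225,180,.205),("frS?",393,203,.205),("rearN",245,132,.205),("rearS",393,160,.205),("barA",335,204,.247),("barP",239,187,.247)]:
    print("side",n,atz("side",u,v,z))
print(R.from_rotvec(env.get_state()["ee_rot"]).as_matrix())
a=cv2.imread("pics/top0.png")[110:350,230:400]; cv2.imwrite("pics/c1.png",cv2.resize(a,None,fx=2.5,fy=2.5,interpolation=cv2.INTER_CUBIC))
E
```

```text
rearN [ 0.7557 -0.2347  0.205 ]
rearF [ 0.4417 -0.2171  0.205 ]
frN [ 0.7625 -0.0669  0.205 ]
frS [ 0.4486 -0.0495  0.205 ]
barA [ 0.5485 -0.0092  0.247 ]
barP [ 0.7083 -0.0209  0.247 ]
side frN? [ 0.7579 -0.0712  0.205 ]
side frS? [ 0.4439 -0.0644  0.205 ]
side rearN [ 0.7529 -0.2229  0.205 ]
side rearS [ 0.4407 -0.1852  0.205 ]
side barA [ 0.5498 -0.0041  0.247 ]
side barP [ 0.7152 -0.0161  0.247 ]
[[-0.9677  0.252  -0.    ]
 [ 0.252   0.9677  0.0001]
 [ 0.      0.0001 -1.    ]]
```

View pics/c1.png

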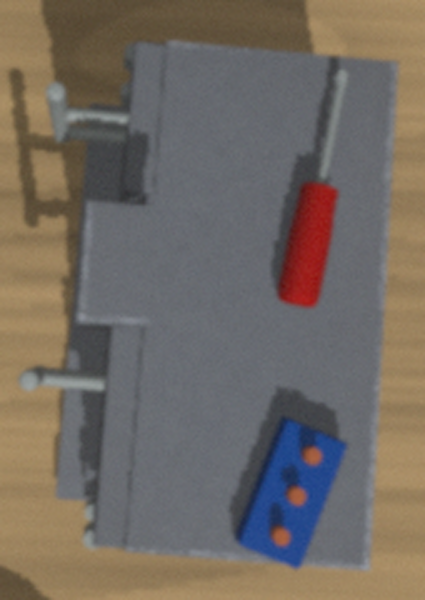

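The refined bar tops agree with the 170 mm spacing. They give cabinet yaw ≈ -93.2°, active bar (0.549,-0.010), hinge ≈ (0.447,-0.049) and tab ≈ (0.622,-0.057). The leaf is nearly shut. I'm moving now.

>>> apply_moves(motion=[[-31.4, -32.1, -7, 0, 0, 0], [-31.4, -32.1, -7, 0, 0, 0], [-31.4, -32.1, -7, 0, 0, 0], [-31.4, -32.1, -7, 0, 0, 0], [-31.4, -32.1, -7, 0, 0, 0], [-31.4, -32.1, -7, 0, 0, 0], [-31.4, -32.1, -7, 0, 0, 0], [-31.4, -32.1, -7, 0, 0, 0], [-31.4, -32.1, -7, 0, 0, 0], [-31.4, -32.1, -7, 0, 0, 0], [-31.4, -32.1, -5, 0, 0, 0], [-31.4, -32.1, 0, 0, 0, 0]], jaw=-1)

```text
t: 1.9
tool_pos: [0.4388, 0.184, 0.3078]
ee_rot: [0.399, 3.114, 0.002]
contact_force: [1.6, 0.9, -0.1]
grip_width: 0.999
grip_force: 0.0
```

>>> apply_moves(motion=[[0, 0, 0, 0, 0, 7.86], [0, 0, 0, 0, 0, 7.86], [0, 0, 0, 0, 0, 7.86], [0, 0, 0, 0, 0, 7.86], [0, 0, 0, 0, 0, 7.86], [0, 0, 0, 0, 0, 7.86], [0, 0, 0, 0, 0, 7.86], [0, 0, 0, 0, 0, 7.86], [0, 0, 0, 0, 0, 7.86], [0, 0, 0, 0, 0, 7.86], [0, 0, 0, 0, 0, 0]])

```text
t: 3.0
tool_pos: [0.4377, 0.1855, 0.3065]
ee_rot: [2.283, 2.158, 0.001]
contact_force: [0.3, 0.7, -0.6]
grip_width: 0.999
grip_force: 0.0
```

```bash
cat >> h.py <<'E'
def delta(x,y,z,yaw):
    s=env.get_state(); M=R.from_rotvec(s["ee_rot"]).as_matrix()
    cur=np.degrees(np.arctan2(M[1,1],M[0,1]))
    print("t",s["t"],"pos",s["tool_pos"].round(4),"yaw",cur.round(2),"d_tool mm",(M.T@(np.array([x,y,z])-s["tool_pos"])*1e3).round(1),"dz deg",round(cur-yaw,2),"F",s["contact_force"].round(1),"j",s["joint_positions"].round(2),s["grip_width"],s["grip_force"])
E
python3 - <<'E'
from h import *
delta(.549,-.010,.213,-3.2)
print(env.read_camera("top").shape); print(env.landmark_of("top","pull_bar"),env.landmark_of("top","bolt_tab"))
E
```

```text
t 3.0 pos [0.4377 0.1855 0.3065] yaw -3.22 d_tool mm [-188.9  122.1   93.5] dz deg -0.02 F [ 0.3  0.7 -0.6] j [ 0.35 -0.16  1.91  0.    1.39  0.4 ] 0.9989094940382205 0.0
(420, 560, 3)
[{'pixel': [260.4, 243.7], 'score': 0.56}] []
```

>>> apply_moves(motion=[[-37.8, 24.4, 0, 0, 0, 0], [-37.8, 24.4, 0, 0, 0, 0], [-37.8, 24.4, 0, 0, 0, 0], [-37.8, 24.4, 0, 0, 0, 0], [-37.8, 24.4, 0, 0, 0, 0], [0, 0, 0, 0, 0, 0], [0, 0, 0, 0, 0, 0]], jaw=0)

```text
t: 3.85
tool_pos: [0.549, -0.0109, 0.3059]
ee_rot: [-2.283, -2.157, 0.001]
contact_force: [-0.8, 0.0, -0.5]
grip_width: 0.499
grip_force: 0.0
```

```bash
python3 - <<'E'
from h import *
delta(.549,-.010,.213,-3.2); snap("side","s1"); snap("top","t1")
a=cv2.imread("pics/s1.png")[100:310,200:420]; b=cv2.imread("pics/t1.png")[110:320,180:400]
cv2.imwrite("pics/c2.png",cv2.resize(np.hstack([a,b]),None,fx=1.8,fy=1.8))
E
```

```text
t 3.85 pos [ 0.549  -0.0109  0.3059] yaw -3.26 d_tool mm [ 0.8  0.  92.9] dz deg -0.06 F [-0.8  0.  -0.5] j [-0.07 -0.01  1.78  0.    1.38 -0.01] 0.4992087875554079 0.0
```

View pics/c2.png

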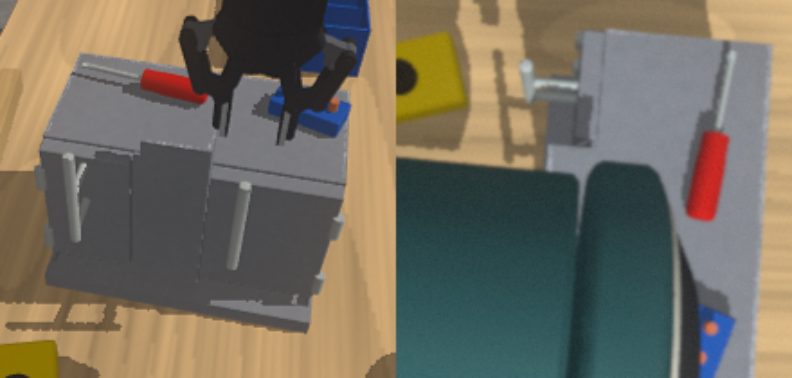

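The side view shows the open fingers centred above the active bar, whose top is at about (243,185) in the crop. Descending.

>>> apply_moves(motion=[[0, 0, 23, 0, 0, 0], [0, 0, 23, 0, 0, 0], [0, 0, 23, 0, 0, 0], [0, 0, 23, 0, 0, 0], [0, 0, 0, 0, 0, 0]])

```text
t: 4.45
tool_pos: [0.5457, -0.0083, 0.2107]
ee_rot: [-2.276, -2.158, 0.007]
contact_force: [-0.8, 0.0, -0.2]
grip_width: 0.497
grip_force: 0.0
```

>>> apply_moves(motion=[[0, 0, 0, 0, 0, 0], [0, 0, 0, 0, 0, 0], [0, 0, 0, 0, 0, 0], [0, 0, 0, 0, 0, 0], [0, 0, 0, 0, 0, 0], [0, 0, 0, 0, 0, 0]], jaw=1)

```text
t: 5.05
tool_pos: [0.548, -0.0095, 0.2162]
ee_rot: [-2.281, -2.158, 0.001]
contact_force: [-5.7, 1.1, 3.3]
grip_width: 0.117
grip_force: 58.5
```

```bash
python3 - <<'E'
from h import *
delta(.549,-.010,.213,-3.2); snap("side","s2")
cv2.imwrite("pics/c3.png",cv2.resize(cv2.imread("pics/s2.png")[130:300,200:420],None,fx=2.5,fy=2.5))
E
```

```text
t 5.05 pos [ 0.548  -0.0095  0.2162] yaw -3.17 d_tool mm [-0.5  1.   3.2] dz deg 0.03 F [-5.7  1.1  3.3] j [-0.06  0.04  1.89  0.    1.21 -0.01] 0.11691239767831829 58.50219011306763
```

View pics/c3.png

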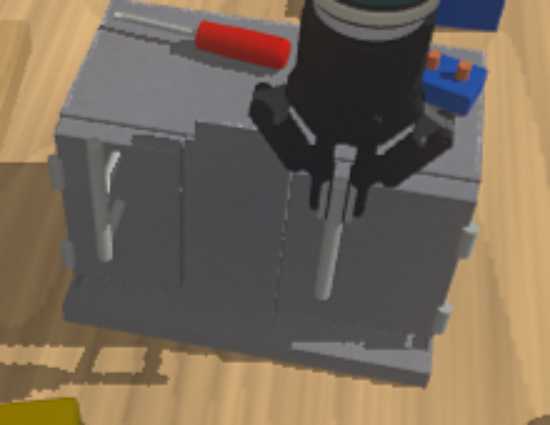

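The bar is gripped. Now I'll swing the door along the arc about the hinge, 5° per row.

>>> apply_moves(motion=[[4.2, -2.1, 0, 0, 0, -2.5], [8.5, -4.3, 0, 0, 0, -5], [8.5, -4.3, 0, 0, 0, -5], [8.5, -4.3, 0, 0, 0, -5], [4.2, -2.1, 0, 0, 0, -2.5]])

```text
t: 5.6
tool_pos: [0.5292, 0.0223, 0.2162]
ee_rot: [1.868, 2.524, 0.0]
contact_force: [-2.4, -1.6, 1.2]
grip_width: 0.118
grip_force: 58.5
```

```bash
python3 - <<'E'
from h import *
h=np.array([.447,-.049]);th=np.radians(20-3.2)
M=np.array([[np.cos(th),-np.sin(th)],[np.sin(th),np.cos(th)]])
p=h+M@np.array([.100,.045]); delta(p[0],p[1],.213,16.8)
E
```

```text
t 5.6 pos [0.5292 0.0223 0.2162] yaw 16.98 d_tool mm [0.5 0.7 3.2] dz deg 0.18 F [-2.4 -1.6  1.2] j [-0.   -0.    1.93 -0.    1.21 -0.3 ] 0.11844085199050773 58.50596308708191
```

Forces are low and it is tracking well. Continuing by 54° for a total of about 74° (1.29 rad).

>>> apply_moves(motion=[[8.5, -4.3, 0, 0, 0, -5], [8.5, -4.3, 0, 0, 0, -5], [8.5, -4.3, 0, 0, 0, -5], [8.5, -4.3, 0, 0, 0, -5], [8.5, -4.3, 0, 0, 0, -5], [8.5, -4.3, 0, 0, 0, -5], [8.5, -4.3, 0, 0, 0, -5], [8.5, -4.3, 0, 0, 0, -5], [8.5, -4.3, 0, 0, 0, -5], [8.5, -4.3, 0, 0, 0, -5], [6.9, -3.4, 0, 0, 0, -4], [0, 0, 0, 0, 0, 0]])

```text
t: 6.8
tool_pos: [0.437, 0.0605, 0.2162]
ee_rot: [0.522, 3.096, 0.005]
contact_force: [-2.2, 4.9, 0.5]
grip_width: 0.118
grip_force: 58.8
```

```bash
python3 - <<'E'
from h import *
h=np.array([.447,-.049]);th=np.radians(74-3.2)
M=np.array([[np.cos(th),-np.sin(th)],[np.sin(th),np.cos(th)]])
p=h+M@np.array([.100,.045]); delta(p[0],p[1],.213,70.8); snap("side","s3")
cv2.imwrite("pics/c4.png",cv2.resize(cv2.imread("pics/s3.png")[100:380,180:460],None,fx=2,fy=2))
E
```

```text
t 6.8 pos [0.437  0.0605 0.2162] yaw 70.87 d_tool mm [-0.4 -0.2  3.2] dz deg 0.07 F [-2.2  4.9  0.5] j [ 0.08 -0.18  2.1   0.    1.23 -1.16] 0.1181241909326329 58.84601354598999
```

View pics/c4.png

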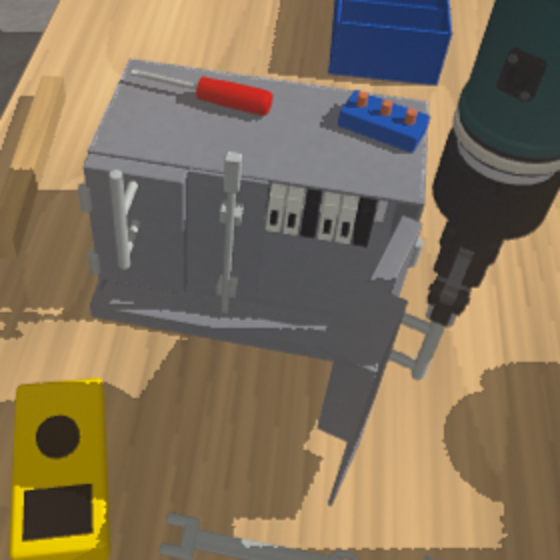

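The active leaf is swung wide open. The tab shows, with its top at about (233,155) in the crop. Releasing and retreating upward, then measuring the tab.

>>> apply_moves(motion=[[0, 0, 0, 0, 0, 0], [0, 0, 0, 0, 0, 0], [0, 0, 0, 0, 0, 0], [0, 0, 0, 0, 0, 0], [0, 0, -10, 0, 0, 0], [0, 0, -20, 0, 0, 0], [0, 0, -30, 0, 0, 0], [0, 0, -30, 0, 0, 0], [0, 0, 0, 0, 0, 0]], jaw=0)

```text
t: 7.75
tool_pos: [0.44, 0.0593, 0.3102]
ee_rot: [0.523, 3.089, 0.003]
contact_force: [0.2, -0.8, 0.3]
grip_width: 0.499
grip_force: 0.0
```

```bash
python3 - <<'E'
from h import *
for c in("side","top"):
    env.read_camera(c)
    for d in env.landmark_of(c,"bolt_tab"): print(c,d,atz(c,d["pixel"][1],d["pixel"][0],.227))
print(atz("side",180+233/2,100+155/2,.247))
delta(.622,-.057,.306,-3.2)
E
```

```text
side {'pixel': [187.9, 297.4], 'score': 0.96} [ 0.61800204 -0.05122699  0.227     ]
top {'pixel': [211.8, 274.1], 'score': 0.5} [ 0.62404325 -0.05479052  0.227     ]
[ 0.62115644 -0.05651401  0.247     ]
t 7.95 pos [0.4367 0.0591 0.3034] yaw 70.8 d_tool mm [-213.2  -48.7   -2.8] dz deg 74.0 F [-0.2  0.9 -0.3] j [ 0.08 -0.23  1.97 -0.    1.4  -1.16] 0.5043953170952158 0.0
```

>>> apply_moves(motion=[[-35.5, -8.1, -1, 0, 0, 0], [-35.5, -8.1, -1, 0, 0, 0], [-35.5, -8.1, -1, 0, 0, 0], [-35.5, -8.1, -1, 0, 0, 0], [-35.5, -8.1, -1, 0, 0, 0], [-35.5, -8.1, -1, 0, 0, 0], [0, 0, 0, 0, 0, 0]])

```text
t: 8.65
tool_pos: [0.6243, -0.0592, 0.307]
ee_rot: [-0.527, -3.094, 0.002]
contact_force: [-1.0, 0.2, -0.4]
grip_width: 0.499
grip_force: 0.0
```

>>> apply_moves(motion=[[0, 0, 0, 0, 0, 8.2], [0, 0, 0, 0, 0, 8.2], [0, 0, 0, 0, 0, 8.2], [0, 0, 0, 0, 0, 8.2], [0, 0, 0, 0, 0, 8.2], [0, 0, 0, 0, 0, 8.2], [0, 0, 0, 0, 0, 8.2], [0, 0, 0, 0, 0, 8.2], [0, 0, 0, 0, 0, 8.4], [0, 0, 0, 0, 0, 0], [0, 0, 0, 0, 0, 0]])

```text
t: 9.75
tool_pos: [0.6215, -0.0564, 0.3092]
ee_rot: [-2.277, -2.162, 0.002]
contact_force: [-0.8, -0.3, -0.5]
grip_width: 0.504
grip_force: 0.0
```

```bash
python3 - <<'E'
from h import *
delta(.622,-.055,.216,-3.2); snap("side","s4"); print(env.landmark_of("side","bolt_tab"))
cv2.imwrite("pics/c5.png",cv2.resize(cv2.imread("pics/s4.png")[100:310,200:420],None,fx=2.5,fy=2.5))
E
```

```text
t 9.75 pos [ 0.6215 -0.0564  0.3092] yaw -2.99 d_tool mm [ 1.4  0.6 93.2] dz deg 0.21 F [-0.8 -0.3 -0.5] j [-0.13  0.13  1.62  0.    1.39 -0.08] 0.5039190894741432 0.0
[{'pixel': [187.5, 298.7], 'score': 0.61}]
```

View pics/c5.png

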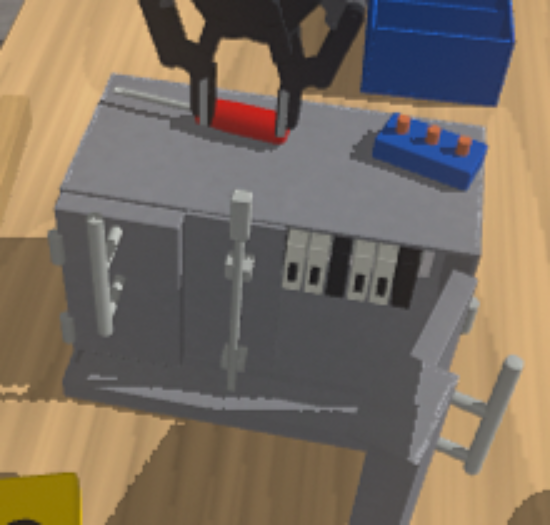

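The open fingers sit centred above the tab, whose top is at about (242,195) in the crop. The screwdriver is well behind. Descending and gripping.

>>> apply_moves(motion=[[1, 0, 22, 0, 0, 0], [0, 0, 22, 0, 0, 0], [0, 0, 22, 0, 0, 0], [0, 0, 15, 0, 0, 0], [0, 0, 8, 0, 0, 0], [0, 0, 0, 0, 0, 0]])

```text
t: 10.45
tool_pos: [0.6216, -0.0557, 0.2199]
ee_rot: [-2.281, -2.158, 0.003]
contact_force: [0.3, 0.2, 1.1]
grip_width: 0.498
grip_force: 0.0
```

>>> apply_moves(motion=[[0, 0, 0, 0, 0, 0], [0, 0, 0, 0, 0, 0], [0, 0, 0, 0, 0, 0], [0, 0, 0, 0, 0, 0], [0, 0, 0, 0, 0, 0], [0, 0, 0, 0, 0, 0]], jaw=1)

```text
t: 11.05
tool_pos: [0.6207, -0.0558, 0.2222]
ee_rot: [-2.281, -2.157, 0.004]
contact_force: [-7.1, 0.1, 1.3]
grip_width: 0.149
grip_force: 59.6
```

>>> apply_moves(motion=[[0, 0, -4, 0, 0, 0], [0, 0, -5, 0, 0, 0], [0, 0, -5, 0, 0, 0], [0, 0, -5, 0, 0, 0], [0, 0, -5, 0, 0, 0], [0, 0, -4, 0, 0, 0], [0, 0, 0, 0, 0, 0], [0, 0, 0, 0, 0, 0], [0, 0, 0, 0, 0, 0]])

```text
t: 11.95
tool_pos: [0.6208, -0.0558, 0.2495]
ee_rot: [-2.281, -2.157, 0.004]
contact_force: [-8.2, -0.0, -2.2]
grip_width: 0.146
grip_force: 59.2
```

```bash
python3 - <<'E'
from h import *
delta(.622,-.055,.252,-3.2)
E
```

```text
t 11.95 pos [ 0.6208 -0.0558  0.2495] yaw -3.19 d_tool mm [ 0.8  1.2 -2.5] dz deg 0.01 F [-8.2 -0.  -2.2] j [-0.13  0.16  1.7  -0.    1.29 -0.07] 0.14570228677303115 59.1802042722702
```

>>> apply_moves(motion=[[0, 0, 0, 0, 0, 0], [0, 0, 0, 0, 0, 0], [0, 0, 0, 0, 0, 0], [0, 0, 0, 0, 0, 0], [0, 0, -10, 0, 0, 0], [0, 0, -20, 0, 0, 0], [0, 0, -30, 0, 0, 0], [0, 0, -30, 0, 0, 0], [0, 0, -10, 0, 0, 0], [0, 0, 0, 0, 0, 0], [0, 0, 0, 0, 0, 0]], jaw=0)

```text
t: 13.05
tool_pos: [0.6221, -0.0557, 0.3483]
ee_rot: [-2.282, -2.158, 0.001]
contact_force: [-0.1, 0.6, -0.6]
grip_width: 0.501
grip_force: 0.0
```

```bash
python3 - <<'E'
from h import *
delta(.622,-.055,.252,-3.2); snap("side","s5")
for d in env.landmark_of("side","bolt_tab"): print(d,atz("side",d["pixel"][1],d["pixel"][0],.254))
cv2.imwrite("pics/c6.png",cv2.resize(cv2.imread("pics/s5.png")[100:340,180:460],None,fx=2.2,fy=2.2))
E
```

```text
t 13.05 pos [ 0.6221 -0.0557  0.3483] yaw -3.2 d_tool mm [ 0.7  0.  96.3] dz deg 0.0 F [-0.1  0.6 -0.6] j [-0.13  0.12  1.56  0.    1.46 -0.07] 0.5009722477505272 0.0
{'pixel': [176.6, 297.2], 'score': 0.86} [ 0.61955559 -0.05153564  0.254     ]
```

View pics/c6.png

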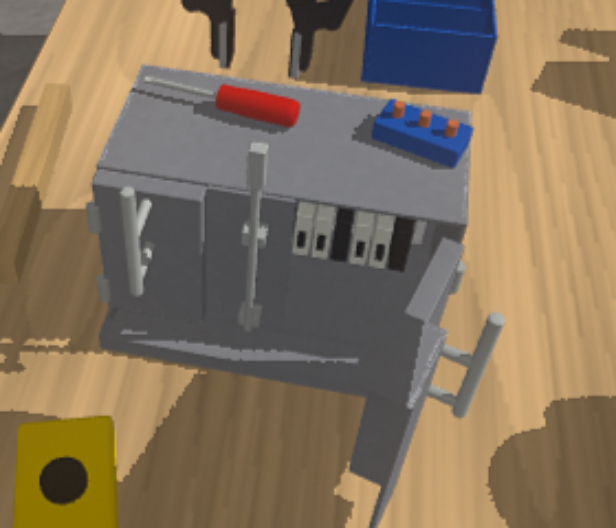

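The bolt tab stays raised (top at about (258,150) in the crop). The passive leaf is shut, the active door is wide open, and the gripper is clear. Handing in.

```bash
python3 -c "
from bench import env
print(env.hand_in())"
```

```text
the job is handed in; nothing more can be done
None
```

I handed the job in at about 13 s, with no verdict returned: the active door was swung about 74° open first, then the flush bolt was lifted about 27 mm and stayed up; the passive leaf is shut and the gripper is clear.

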